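Click the box spanners into the clip rail in size order

TASK

Put the three tubular box spanners away on the clip rail: press each one down into its pair of spring clips until it clicks fully home, lying across the rail and roughly centred on it. Arrange them by length, the shortest in the left-hand clips as seen from the robot, the medium one in the middle and the longest on the right. Leave the other things on the bench where they are.

Things in the scene. Friction and masses are not known exactly. Their poses are not given: they have to be found in the camera images.
- rail: clip rail fixed to the bench: dark steel bar 78 mm (x) by 262 mm (y) by 12 mm high; origin at the centre of its underside, y along the rail to the robot's left, x away from the robot (turned at most 0.25 rad). Three stations 80 mm apart along y, each of two like spring clips, at x = -28 and +28 mm, each 12 mm wide in x: 44 mm free between them for fingers holding the tube's middle
- station_left (a point): point on the axis of a fully seated spanner, midway between the two clips of the left station (rail y = +80 mm), 32 mm above the bench; axes as the rail's, the seated spanner lies along x
- station_middle (a point): the same for the middle station (rail y = 0). Each clip: two sprung steel jaws either side of a black seat, with rolled edges 12 mm apart at 38.5 mm above the bench and flared lips up to 48 mm. A tube pushed straight down spreads each jaw about 2 mm and snaps below the edges; the two clips of a station together take about 10 to 20 N
- station_right (a point): the same for the right station (rail y = -80 mm). The black seats are rigid: pushing on past home only raises the force. A wall shelf juts out above the rear of the bench, so an arm swinging from side to side should not reach further out than the work
- spanner_short: shortest tubular box spanner, plain steel, 118 mm long: a round tube 16 mm in diameter with an 18 mm long hexagon, 22 mm across flats, at each end. Origin on its axis at mid-length, x along the spanner, both ends alike. It lies on hexagon flats with its axis 11 mm above the bench.
- spanner_medium: medium tubular box spanner, as the short one but 146 mm long, tube 16 mm in diameter, hexagons 24 mm across flats and 18 mm long; axis 12 mm above the bench as it lies
- spanner_long: longest tubular box spanner, as the short one but 174 mm long, tube 16 mm in diameter, hexagons 27 mm across flats and 18 mm long; axis 13.5 mm above the bench as it lies
- wood_knob: bystander: turned wooden knob, 34 mm wide, 37 mm high, origin at the centre of its underside
- tape_measure: bystander: tape measure 66 x 86 x 38 mm, origin at the centre of its underside
- sanding_block: bystander: sanding block 64 x 110 x 32 mm, origin at the centre of its underside
- masking_tape: bystander: roll of masking tape lying flat, 104 mm across, 25 mm high, origin at the centre of its underside

How it is judged:
By the outcome, as a careful person would: the job done as asked, in the order asked, and still so for the second after the job is handed in, with the robot touching nothing.
It also fails if it takes over 67 s, if anything falls off the work surface, if the arm or the gripper's body presses on something with over 40 N, if the wrist force passes 120 N, or if a joint passes its speed limit or range.

ROBOT

A 7-joint arm with a two-finger parallel gripper is mounted at the origin on a cart in front of the work surface, level with it; the furniture and walls round the work are solid. World frame = base frame: x ahead of the robot, y to its left, z up, the work surface at z = 0. Lengths are in m, angles in rad, forces in N, time in s.
With the tool pointing down it reaches from about 0.35 to 0.9 m from the base axis. Payload 19.9 kg.
Tool frame: the origin (TCP) lies on the centre line of the jaws, within the pads' length; the fingertips stand 17 mm ahead of it and the grasp point (between the pads) lies 2 mm behind it; z points along the fingers, y is the line along which they close (so a half turn about z gives the same grasp; the last joint's range is limited). The gripper opens to 85 mm and grips with 20 to 120 N. Pads are 22 mm wide; open, the fingers measure 114 mm over their backs; the gripper's body (76 mm by 85 mm) begins 54 mm behind the grasp point. The pads swing forward as they close: fully open they stand 13 mm farther back than shut.
Start: joints at [1.175, 0.417, -0.01, 1.614, 0.005, 1.111, -0.053], TCP at [0.217, -0.586, 0.248] pointing down, gripper open.
Joint ranges: [-2.81, 2.81], [-0.39, 2.02], [-1.27, 1.25], [0.06, 2.57], [-1.19, 4.33], [0.19, 2], [-2.82, 2.82]. Speed limits (rad/s): [1.89, 1.89, 2.39, 2.39, 3.01, 3.01, 3.01].

INTERFACE

Orientations are given as a unit quaternion [x, y, z, w].
In Python, from plant import bot gives the robot as it stands.
- The arm moves only by the tool drive_tool, never from a script. Its argument "steps" is a list of rows, each a list of 7 numbers: the shift along the tool's x, y, z in mm, then the turn, a rotation vector about the tool's x, y, z in degrees, then the closure in counts, from 0 (fully open) to 255 (shut). In form: [[dx, dy, dz, rx, ry, rz, gripper], ...]. A call has 1 to 8 rows; each row shifts and turns the commanded pose from where the row before left it, along the tool's axes as they then stand; what a row does not reach is not made up. A row lasts 1/10 s, in which the tool goes at most 50 mm and 8.59 degrees, less where a joint would pass 70% of its speed; a pose out of reach is approached as far as the arm can. A call with a gripper value outside its range is refused whole. The fingers move at their own pace and stop on an object; "squeeze" is the grip in N (left out, the last holds). Time passes only in rows, so rows that do not move let the fingers close. It gives the time, the measured TCP pose, the force, the opening and the grip force at its end, in the units of the state.
- bot.get_obs(): the state, without advancing time (a new reading comes with each control period).
- bot.camera(name): name is "side" or "top"; returns the picture (420x560x3 uint8, blue, green, red); there is no depth.
- bot.camera_info(name): a dict with "fx", "fy", "cx", "cy" (pixels), "R" (3x3) and "t" (3): a world point X has camera coordinates R X + t. Camera axes: x right, y down, z forward; pixel columns grow to the right and rows downward; lengths in m; the calibration is good to about 2 mm. A picture is of the moment at which its call begins. camera_info takes no time and is no camera call.
- bot.finish_job(): hands the job in; it is judged then, once.
The state is a dict: "time_s": time; "joints": joint angles; "joint_vel": joint speeds; "joint_torque": joint torques, N m; "position": TCP position; "tcp_rot": TCP orientation; "ft_force": force on the tool from outside, world axes, zero at the start; "wrist_torque": the same for the moment, N m; "gripper_width": finger opening in m; "grip_force": force on a finger pad.
Only numpy, scipy, OpenCV 4.12 (cv2) and the standard library are available. Lean on these libraries where they do the work, as an engineer would, in place of code of your own. Each camera call takes 0.05 s, during which the arm holds its last target. There are 200 camera calls.

## Working session

There is one attempt and no reset: what is moved stays moved. The work goes in short steps, Python scripts to look and compute and a tool call to move; the robot and the scene stay as the last step left them, time stands still between calls to the robot, and variables do not carry over. Pictures are saved under pics/ and viewed, at most 10 in all, crops included, and the job is handed in when it is done.

Besides the shell and the picture viewer there is one more tool, called after ">>>" as name(argument=value, ...), one argument or row to a line, values as JSON. drive_tool: Moves the arm, as the interface text tells. Its arguments: {"type":"object","properties":{"steps":{"type":"array"},"squeeze":{"type":"number"}},"required":["steps"]}

```bash
mkdir -p pics
python3 - <<'E'
from plant import bot
import cv2
for n in("top","side"):
    cv2.imwrite(f"pics/{n}0.png",bot.camera(n)); i=bot.camera_info(n); print(n,i)
o=bot.get_obs();print(o)
E
```

```text
top {'fx': 419.78176545037667, 'fy': 419.78176545037667, 'cx': 277.5066757759138, 'cy': 209.27979729131798, 'R': array([[ 0.01921435, -0.99980335, -0.00490591],
       [-0.99824437, -0.01890897, -0.05613046],
       [ 0.05602665,  0.00597581, -0.99841139]]), 't': array([0.10041944, 0.52462752, 1.30833616])}
side {'fx': 460.4003203724218, 'fy': 460.4003203724218, 'cx': 273.5344883706052, 'cy': 209.2219153864801, 'R': array([[ 0.94539437, -0.32544265,  0.01779218],
       [-0.12688083, -0.41776692, -0.89965108],
       [ 0.30021782,  0.84826758, -0.43624692]]), 't': array([-0.46882292,  0.14375962,  1.30668706])}
{'time_s': 0.1, 'joints': array([ 1.17448032,  0.41790961, -0.01031987,  1.61411373,  0.00467885,
        1.11070983, -0.05302593]), 'joint_vel': array([-7.72548775e-04, -1.03146431e-03,  1.76255855e-05, -1.46063646e-03,
        1.58173880e-03, -7.49464101e-04,  3.27020430e-04]), 'joint_torque': array([ 1.72067441e-03, -8.65835238e+01,  6.79968651e-01, -4.35642207e+01,
        1.91386737e-02,  4.83104523e-03,  1.19631927e-04]), 'position': array([ 0.21703963, -0.5857866 ,  0.24772576]), 'tcp_rot': array([ 9.84305330e-01,  1.76472961e-01, -1.28329212e-04, -5.43252805e-04]), 'ft_force': array([-0.77537469,  0.00097352, -0.55056537]), 'wrist_torque': array([0.01455317, 0.0370475 , 0.01540924]), 'grip_force': 0.0, 'gripper_width': 0.08556642992955991}
```

View pics/top0.png

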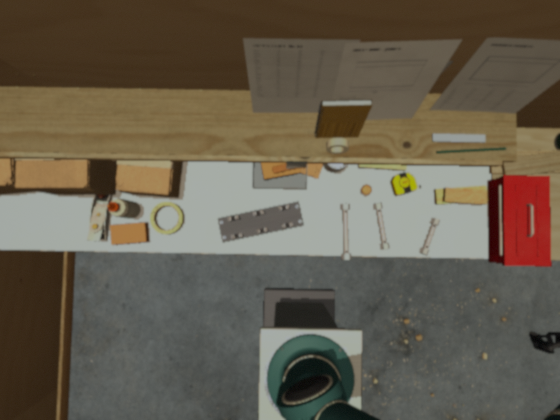

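View pics/side0.png

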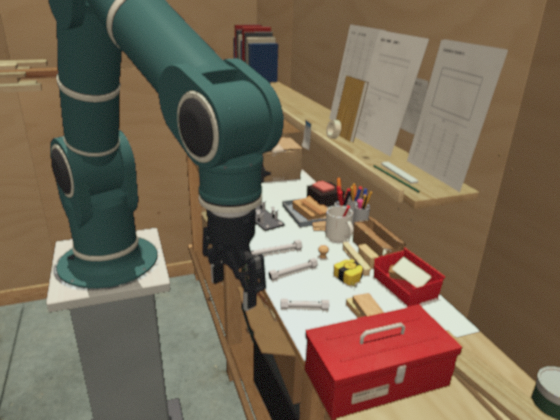

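Run:
```python
import cv2,numpy as np
t=cv2.imread("pics/top0.png");s=cv2.imread("pics/side0.png")
a=cv2.resize(t[185:275,205:455],None,fx=3.2,fy=3.2,interpolation=cv2.INTER_CUBIC)
b=cv2.resize(s[225:325,240:360],None,fx=3.1,fy=3.1,interpolation=cv2.INTER_CUBIC)
m=np.zeros((600,800,3),np.uint8);m[:288,:800]=a;m[290:600,:372]=b
c=cv2.resize(t[190:250,210:310],None,fx=4.2,fy=4.2,interpolation=cv2.INTER_CUBIC);m[290:542,376:796]=c
cv2.imwrite("pics/m1.png",m)
```

```text
(no output)
```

View pics/m1.png

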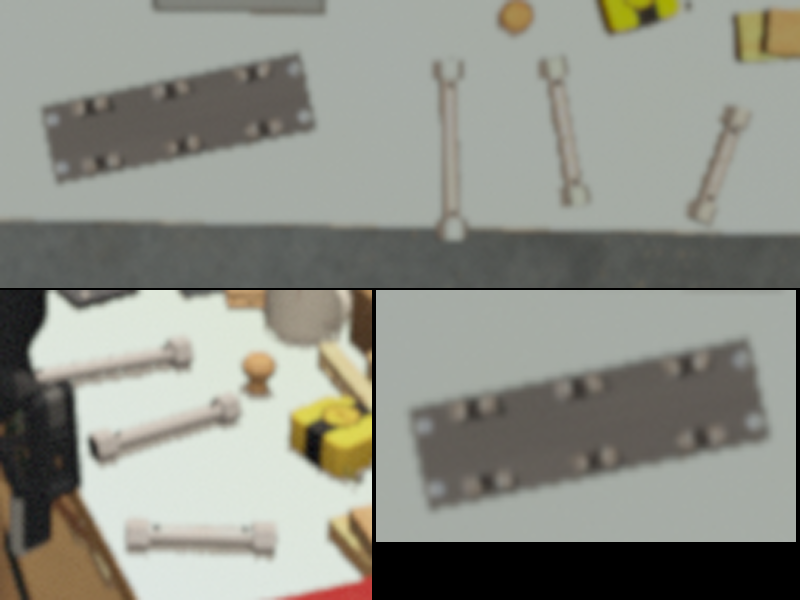

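```bash
cat > h.py <<'E'
import cv2,numpy as np
from plant import bot
def ray(n,u,v):
    i=bot.camera_info(n);R,t=i["R"],i["t"]
    d=R.T@np.array([(u-i["cx"])/i["fx"],(v-i["cy"])/i["fy"],1]);return -R.T@t,d
def atz(n,uv,z):
    c,d=ray(n,*uv);return c+d*(z-c[2])/d[2]
def tri(a,b,na="top",nb="side"):
    c1,d1=ray(na,*a);c2,d2=ray(nb,*b)
    s=np.linalg.lstsq(np.c_[d1,-d2],c2-c1,rcond=None)[0]
    p,q=c1+s[0]*d1,c2+s[1]*d2;return (p+q)/2,np.linalg.norm(p-q)
def proj(n,X):
    i=bot.camera_info(n);c=i["R"]@np.asarray(X)+i["t"]
    return np.array([i["fx"]*c[0]/c[2]+i["cx"],i["fy"]*c[1]/c[2]+i["cy"]])
def blob(img,box,f,k=8):
    """upsampled mask f in box -> centre, axis ends of largest blob (original pixels)"""
    x0,y0,x1,y1=box;a=cv2.resize(img[y0:y1,x0:x1],None,fx=k,fy=k,interpolation=cv2.INTER_CUBIC).astype(float)
    m=f(a).astype(np.uint8)
    n,l,st,ce=cv2.connectedComponentsWithStats(m);j=1+np.argmax(st[1:,4])
    p=np.argwhere(l==j)[:,::-1].astype(np.float32);r=cv2.minAreaRect(p)
    q=lambda X:(np.asarray(X)+.5)/k-.5+np.array([x0,y0])
    c=p.mean(0);_,_,vt=np.linalg.svd(p[::7]-c,full_matrices=False);s=(p-c)@vt[0]
    return dict(c=q(c),rc=q(r[0]),corners=q(cv2.boxPoints(r)),ends=[q(c+vt[0]*s.min()),q(c+vt[0]*s.max())],area=len(p)/k/k)
E
python3 - <<'E'
from h import *
np.set_printoptions(precision=4,suppress=True)
t=cv2.imread("pics/top0.png");s=cv2.imread("pics/side0.png")
print(t[240,400],t[231,346],t[226,382],t[222,262],s[290,330],s[304,305])
warm=lambda a:(a[...,2]-a[...,0])>2
T={'long':(330,198,360,256),'med':(365,198,398,252),'short':(415,213,445,258)}
S={'med':(266,250,320,275),'short':(275,295,335,318)}
for k,b in T.items():
    r=blob(t,b,warm);z=dict(long=.0135,med=.012,short=.011)[k]
    e=[atz("top",x,z) for x in r["ends"]];d=e[1]-e[0]
    print(k,r["area"],r["ends"],"mid",(e[0]+e[1])[:2]/2,atz("top",r["c"],z),"L",np.linalg.norm(d),"ang",np.degrees(np.arctan2(d[1],d[0])))
    if k in S:
        q=blob(s,S[k],warm);print(" side",q["area"],q["c"],q["ends"],tri(r["c"],q["c"]),tri((r["ends"][0]+r["ends"][1])/2,(q["ends"][0]+q["ends"][1])/2))
r=blob(t,(210,190,310,250),lambda a:a.mean(-1)<125)
e=np.array([atz("top",x,.012) for x in r["corners"]]);print("rail",e,e.mean(0),np.linalg.norm(np.diff(e,axis=0),axis=1),atz("top",r["c"],.012))
for i in(0,1):
    d=e[i+1]-e[i];print(np.degrees(np.arctan2(d[1],d[0])))
E
```

```text
[165 172 166] [144 156 161] [146 155 161] [85 91 96] [220 230 221] [175 186 193]
long 402.0 [array([343.9151, 202.6154]), array([346.6512, 256.0917])] mid [ 0.4638 -0.1039] [ 0.4624 -0.104   0.0135] L 0.16814745551825092 ang -176.48678722541237
med 410.8125 [array([376.6189, 201.466 ]), array([384.8785, 250.1806])] mid [ 0.477  -0.2156] [ 0.4755 -0.2158  0.012 ] L 0.15514158832056404 ang -170.0511300221482
 side 796.140625 [297.0675 261.6944] [array([265.9235, 263.4268]), array([320.0413, 260.4164])] (array([ 0.482 , -0.2137,  0.0314]), np.float64(0.014536087608352344)) (array([ 0.4775, -0.2115,  0.0306]), np.float64(0.0023067434006601565))
short 391.609375 [array([436.1525, 216.5626]), array([420.3346, 259.5609])] mid [ 0.4414 -0.3652] [ 0.4421 -0.3655  0.011 ] L 0.14470084260450672 ang 159.88595243408918
 side 548.859375 [305.1231 304.7301] [array([279.4183, 303.9978]), array([330.0984, 305.4416])] (array([ 0.4461, -0.3681,  0.0081]), np.float64(0.00863119430565923)) (array([ 0.4452, -0.3678,  0.0081]), np.float64(0.008679723567583217))
rail [[0.4922 0.3005 0.012 ]
 [0.5502 0.0449 0.012 ]
 [0.474  0.0278 0.012 ]
 [0.4163 0.2826 0.012 ]] [0.4832 0.1639 0.012 ] [0.2621 0.0781 0.2612] [0.483  0.1638 0.012 ]
-77.21805635992223
-167.41171304407908
```

Run:
```python
from h import *
np.set_printoptions(precision=4,suppress=True)
t=cv2.imread("pics/top0.png");s=cv2.imread("pics/side0.png")
warm=lambda a:(a[...,2]-a[...,0])>8
T={'long':(330,198,360,264),'med':(365,198,398,252),'short':(415,213,445,258)}
S={'med':(266,250,320,275),'short':(275,295,335,318)}
for k,b in T.items():
    r=blob(t,b,warm);z=dict(long=.0135,med=.012,short=.011)[k]
    e=[atz("top",x,z) for x in r["ends"]];d=e[1]-e[0]
    print(k,r["area"],r["ends"],"mid",(e[0]+e[1])[:2]/2,atz("top",r["c"],z),"L",np.linalg.norm(d),"ang",np.degrees(np.arctan2(d[1],d[0])))
    if k in S:
        q=blob(s,S[k],warm);print(" side",q["area"],q["c"],q["ends"],tri(r["c"],q["c"]),tri((r["ends"][0]+r["ends"][1])/2,(q["ends"][0]+q["ends"][1])/2))
```

```text
long 277.84375 [array([344.2279, 203.7602]), array([345.1143, 259.5239])] mid [ 0.4566 -0.1021] [ 0.4567 -0.1021  0.0135] L 0.17508276007864215 ang -178.50193364755634
med 292.8125 [array([376.7526, 202.8511]), array([384.6181, 248.7062])] mid [ 0.4771 -0.2154] [ 0.4761 -0.2156  0.012 ] L 0.1460811360344491 ang -169.93999258198505
 side 380.265625 [297.833  267.1437] [array([322.5011, 259.6576]), array([269.8235, 275.6438])] (array([ 0.4831, -0.2174,  0.0158]), np.float64(0.01519380528197582)) (array([ 0.4815, -0.2166,  0.0142]), np.float64(0.009788299197491095))
short 261.140625 [array([435.8255, 217.7445]), array([422.4588, 253.6579])] mid [ 0.4488 -0.3681] [ 0.4482 -0.3678  0.011 ] L 0.1211087426611245 ang 159.67081131004414
 side 438.484375 [304.8248 304.8582] [array([280.1731, 304.1253]), array([328.7417, 305.5692])] (array([ 0.4488, -0.3691,  0.0081]), np.float64(0.0013479688148384805)) (array([ 0.4486, -0.369 ,  0.0082]), np.float64(2.2924063341660248e-05))
```

>>> drive_tool(
  steps=[
    [0, 0, 0, 0, 0, 8.1, 0],
    [0, 0, 0, 0, 0, 8.1, 0],
    [0, 0, 0, 0, 0, 8.1, 0],
    [0, 0, 0, 0, 0, 8.1, 0],
    [0, 0, 0, 0, 0, 8.2, 0],
    [14.2, -28.5, -5, 0, 0, 0, 0],
    [14.2, -28.5, 0, 0, 0, 0, 0],
    [14.2, -28.5, 0, 0, 0, 0, 0],
  ],
  squeeze=80,
)

```text
time_s: 0.9
position: [0.2874, -0.5197, 0.253]
tcp_rot: [0.984, -0.176, -0.0, -0.0]
ft_force: [0.3, -0.3, 0.6]
gripper_width: 0.0856
grip_force: 0.0
```

>>> drive_tool(
  steps=[
    [14.2, -28.5, 0, 0, 0, 0, 0],
    [14.2, -28.5, 0, 0, 0, 0, 0],
    [14.2, -28.5, 0, 0, 0, 0, 0],
    [14.2, -28.5, 0, 0, 0, 0, 0],
    [14.2, -28.5, 20, 0, 0, 0, 0],
    [14.2, -28.5, 30, 0, 0, 0, 0],
    [14.2, -28.5, 30, 0, 0, 0, 0],
    [0, 0, 0, 0, 0, 0, 0],
  ],
)

```text
time_s: 1.7
position: [0.4507, -0.363, 0.1693]
tcp_rot: [0.985, -0.173, -0.002, -0.002]
ft_force: [-0.6, -0.1, 0.7]
gripper_width: 0.0853
grip_force: 0.0
```

>>> drive_tool(
  steps=[
    [0, 0, 0, 0, 0, 0, 0],
    [0, 0, 0, 0, 0, 0, 0],
  ],
)

```text
time_s: 1.9
position: [0.4486, -0.3689, 0.1739]
tcp_rot: [0.984, -0.177, 0.0, 0.0]
ft_force: [0.0, -0.3, -0.1]
gripper_width: 0.0851
grip_force: 0.0
```

```bash
cat > go.py <<'E'
import sys
from h import *
from scipy.spatial.transform import Rotation as Ro
S={'short':(.4487,-.368,-20.3),'med':(.477,-.2154,10.1),'long':(.4566,-.1021,1.5),
'left':(.4657,.2420,12.65),'mid':(.4832,.1639,12.65),'right':(.5007,.0858,12.65)}
def go(k,z):
    o=bot.get_obs();x,y,a=S[k];R=Ro.from_quat(o["tcp_rot"]).as_matrix()
    cur=np.degrees(np.arctan2(R[1,0],R[0,0]));rz=-((a-cur+90)%180-90)
    T=np.radians(cur-rz);c,s=np.cos(T),np.sin(T)
    d=1e3*(np.array([x,y,z])-o["position"])
    print(k,"t",round(o["time_s"],2),"pos",o["position"].round(4),"tilt",R[:,2].round(4),"rz %.1f then dx %.1f dy %.1f dz %.1f"%(rz,c*d[0]+s*d[1],s*d[0]-c*d[1],-d[2]),"F",o["ft_force"].round(1),"w",round(o["gripper_width"],4),"j",o["joints"].round(2))
if __name__=="__main__": go(sys.argv[1],float(sys.argv[2]))
E
python3 go.py short .02
python3 - <<'E'
import cv2,numpy as np
from plant import bot
s=bot.camera("side");t=bot.camera("top")
m=np.zeros((600,800,3),np.uint8);m[:,:400]=cv2.resize(s[180:360,240:360],(400,600),interpolation=2)
m[:400,400:]=cv2.resize(t[170:270,380:480],(400,400),interpolation=2)
cv2.imwrite("pics/m2.png",m);cv2.imwrite("pics/top2.png",t);cv2.imwrite("pics/side2.png",s)
E
```

```text
short t 1.9 pos [ 0.4486 -0.3689  0.1739] tilt [ 2.e-04 -8.e-04 -1.e+00] rz -0.0 then dx -0.2 dy -0.9 dz 153.9 F [ 0.  -0.3 -0.1] w 0.0851 j [ 0.64  0.42 -0.    1.8   0.    0.92 -1.29]
```

View pics/m2.png

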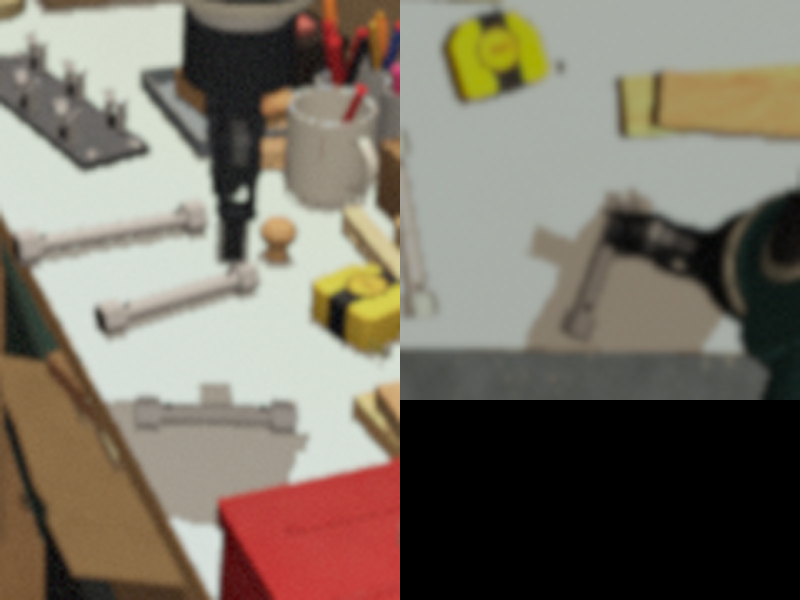

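>>> drive_tool(
  steps=[
    [0, 0, 30, 0, 0, 0, 0],
    [0, 0, 30, 0, 0, 0, 0],
    [0, 0, 30, 0, 0, 0, 0],
    [0, 0, 30, 0, 0, 0, 0],
    [0, 0, 16, 0, 0, 0, 0],
    [0, -1, 10, 0, 0, 0, 0],
    [0, 0, 7, 0, 0, 0, 0],
    [0, 0, 0, 0, 0, 0, 255],
  ],
  squeeze=80,
)

```text
time_s: 2.8
position: [0.4495, -0.3671, 0.0204]
tcp_rot: [0.984, -0.176, 0.0, 0.0]
ft_force: [0.6, 0.9, -0.2]
gripper_width: 0.0733
grip_force: 0.0
```

>>> drive_tool(
  steps=[
    [0, 0, 0, 0, 0, 0, 255],
    [0, 0, 0, 0, 0, 0, 255],
    [0, 0, 0, 0, 0, 0, 255],
    [0, 0, 0, 0, 0, 0, 255],
    [0, 0, 0, 0, 0, 0, 255],
    [0, 0, 0, 0, 0, 0, 255],
  ],
)

```text
time_s: 3.4
position: [0.4496, -0.3671, 0.0209]
tcp_rot: [0.984, -0.176, 0.0, 0.0]
ft_force: [-1.5, 1.2, 9.1]
gripper_width: 0.0129
grip_force: 78.1
```

```bash
python3 go.py short .02
python3 - <<'E'
# rail height check from two views: bar corners
from h import *
s=cv2.imread("pics/side2.png")
a=np.radians(12.65);c=np.array([.4832,.1639]);X=np.array([np.cos(a),np.sin(a)]);Y=np.array([-X[1],X[0]])
for x,y,z in((.039,-.131,.012),(-.039,-.131,.012),(.028,-.08,.048),(-.028,-.08,.048)): print(proj("side",[*(c+x*X+y*Y),z]),proj("top",[*(c+x*X+y*Y),z]))
E
```

```text
short t 3.4 pos [ 0.4496 -0.3671  0.0209] tilt [ 4.e-04 -4.e-04 -1.e+00] rz 0.0 then dx -0.5 dy 1.1 dz 0.9 F [-1.5  1.2  9.1] w 0.0129 j [ 0.64  0.64 -0.01  1.86  0.01  0.63 -1.3 ]
[284.79070795 222.85445602] [298.477982   201.10007188]
[264.24189498 228.47133475] [303.5017864  225.28022011]
[273.92913399 207.75648585] [283.48334023 207.02930801]
[259.26179954 211.44184782] [287.15355779 224.8846472 ]
```

>>> drive_tool(
  steps=[
    [0, 0, -10, 0, 0, 0, 255],
    [0, 0, -30, 0, 0, 0, 255],
    [0, 0, -30, 0, 0, 0, 255],
    [0, 0, -30, 0, 0, 0, 255],
    [0, 0, 0, 0, 0, 0, 255],
    [0, 0, 0, 0, 0, 0, 255],
  ],
)

```text
time_s: 4.0
position: [0.4495, -0.367, 0.1209]
tcp_rot: [0.984, -0.176, 0.0, 0.0]
ft_force: [0.0, 0.2, -1.9]
gripper_width: 0.0127
grip_force: 78.7
```

```bash
python3 go.py left .14
python3 - <<'E'
from h import *
s=bot.camera("side")
o=bot.get_obs();print(proj("side",o["position"]))
cv2.imwrite("pics/side3.png",s)
cv2.imwrite("pics/m3.png",cv2.resize(s[200:320,250:370],(600,600),interpolation=2))
E
```

```text
left t 4.0 pos [ 0.4495 -0.367   0.1209] tilt [ 9.e-04 -6.e-04 -1.e+00] rz -32.9 then dx 149.2 dy -590.7 dz -19.1 F [ 0.   0.2 -1.9] w 0.0127 j [ 0.64  0.49 -0.    1.83  0.    0.82 -1.3 ]
[306.51594535 265.60881267]
```

View pics/m3.png

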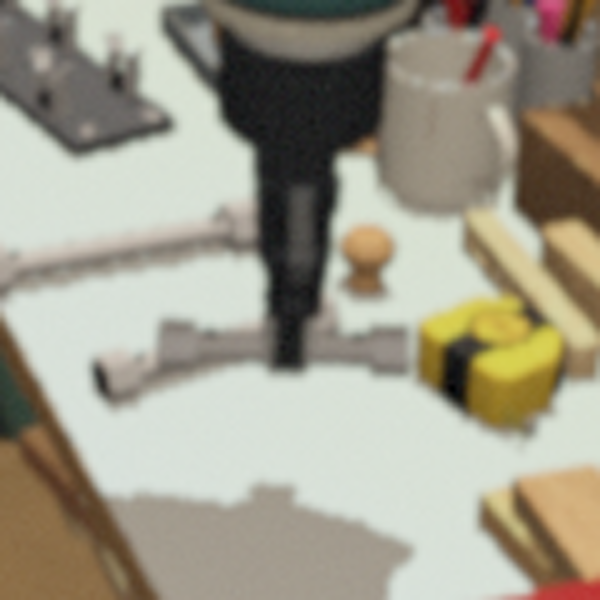

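>>> drive_tool(
  steps=[
    [0, 0, 0, 0, 0, -8, 255],
    [0, 0, 0, 0, 0, -8.4, 255],
    [0, 0, 0, 0, 0, -8.4, 255],
    [0, 0, 0, 0, 0, -8.1, 255],
    [5, -19.7, 0, 0, 0, 0, 255],
    [9.95, -39.4, 0, 0, 0, 0, 255],
    [9.95, -39.4, 0, 0, 0, 0, 255],
    [9.95, -39.4, 0, 0, 0, 0, 255],
  ],
)

```text
time_s: 4.85
position: [0.4524, -0.223, 0.1191]
tcp_rot: [0.994, 0.11, -0.001, -0.001]
ft_force: [1.3, 0.3, -1.7]
gripper_width: 0.0131
grip_force: 78.7
```

>>> drive_tool(
  steps=[
    [9.95, -39.4, 0, 0, 0, 0, 255],
    [9.95, -39.4, 0, 0, 0, 0, 255],
    [9.95, -39.4, 0, 0, 0, 0, 255],
    [9.95, -39.4, 0, 0, 0, 0, 255],
    [9.95, -39.4, 0, 0, 0, 0, 255],
    [9.95, -39.4, 0, 0, 0, 0, 255],
    [9.95, -39.4, 0, 0, 0, 0, 255],
    [9.95, -39.4, 0, 0, 0, 0, 255],
  ],
)

```text
time_s: 5.65
position: [0.4612, 0.1017, 0.1194]
tcp_rot: [0.994, 0.11, -0.001, -0.0]
ft_force: [0.2, -0.0, -2.2]
gripper_width: 0.0131
grip_force: 78.7
```

>>> drive_tool(
  steps=[
    [9.95, -39.4, 0, 0, 0, 0, 255],
    [9.95, -39.4, 0, 0, 0, 0, 255],
    [9.95, -39.4, 0, 0, 0, 0, 255],
    [5, -19.7, 0, 0, 0, 0, 255],
    [0, 0, 0, 0, 0, 0, 255],
    [0, 0, 0, 0, 0, 0, 255],
    [0, 0, 0, 0, 0, 0, 255],
  ],
)

```text
time_s: 6.35
position: [0.4657, 0.2412, 0.1197]
tcp_rot: [0.994, 0.109, -0.001, 0.0]
ft_force: [0.6, -0.5, -1.7]
gripper_width: 0.0131
grip_force: 78.7
```

```bash
python3 go.py left .06
```

```text
left t 6.35 pos [0.4657 0.2412 0.1197] tilt [-1.2e-03 -8.0e-04 -1.0e+00] rz -0.1 then dx 0.2 dy -0.8 dz 59.7 F [ 0.6 -0.5 -1.7] w 0.0131 j [-0.26  0.43 -0.33  1.96  0.19  0.78 -2.06]
```

>>> drive_tool(
  steps=[
    [0, -0.8, 30, 0, 0, 0, 255],
    [0, 0, 23, 0, 0, 0, 255],
    [0, 0, 0, 0, 0, 0, 255],
    [0, 0, 0, 0, 0, 0, 255],
  ],
  squeeze=110,
)

```text
time_s: 6.75
position: [0.4658, 0.2426, 0.0676]
tcp_rot: [0.994, 0.11, -0.0, 0.0]
ft_force: [0.7, 0.6, -1.3]
gripper_width: 0.0122
grip_force: 108.0
```

```bash
python3 go.py left .06
python3 - <<'E'
from h import *
s=bot.camera("side");t=bot.camera("top")
cv2.imwrite("pics/side4.png",s);cv2.imwrite("pics/top4.png",t)
m=np.zeros((560,800,3),np.uint8)
m[:,:400]=cv2.resize(s[180:264,215:275],(400,560),interpolation=2)
m[:400,400:]=cv2.resize(t[185:255,210:280],(400,400),interpolation=2)
cv2.imwrite("pics/m4.png",m)
E
```

```text
left t 6.75 pos [0.4658 0.2426 0.0676] tilt [-7.e-04 -3.e-04 -1.e+00] rz -0.1 then dx -0.2 dy 0.5 dz 7.6 F [ 0.7  0.6 -1.3] w 0.0122 j [-0.29  0.51 -0.31  1.98  0.24  0.68 -2.1 ]
```

View pics/m4.png

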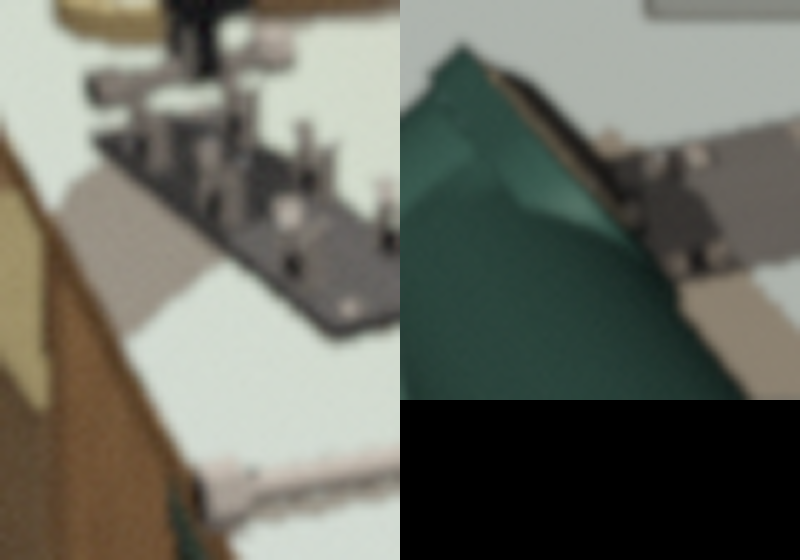

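>>> drive_tool(
  steps=[
    [0, 0.5, 4, 0, 0, 0, 255],
    [0, 0, 4, 0, 0, 0, 255],
    [0, 0, 3, 0, 0, 0, 255],
    [0, 0, 0, 0, 0, 0, 255],
  ],
)

```text
time_s: 7.25
position: [0.4656, 0.2426, 0.0559]
tcp_rot: [0.994, 0.11, -0.0, 0.0]
ft_force: [-1.0, 0.4, -2.3]
gripper_width: 0.0117
grip_force: 108.0
```

>>> drive_tool(
  steps=[
    [0, 0, 3, 0, 0, 0, 255],
    [0, 0, 3, 0, 0, 0, 255],
    [0, 0, 0, 0, 0, 0, 255],
  ],
)

```text
time_s: 7.55
position: [0.4658, 0.2427, 0.05]
tcp_rot: [0.994, 0.11, -0.0, -0.0]
ft_force: [0.4, 0.5, -2.3]
gripper_width: 0.0118
grip_force: 108.3
```

>>> drive_tool(
  steps=[
    [0, 0, 3, 0, 0, 0, 255],
    [0, 0, 0, 0, 0, 0, 255],
  ],
)

```text
time_s: 7.75
position: [0.4656, 0.2426, 0.0469]
tcp_rot: [0.994, 0.11, -0.0, 0.0]
ft_force: [-0.5, 0.2, -3.3]
gripper_width: 0.012
grip_force: 108.1
```

>>> drive_tool(
  steps=[
    [0, 0, 2, 0, 0, 0, 255],
    [0, 0, 0, 0, 0, 0, 255],
  ],
)

```text
time_s: 7.95
position: [0.4656, 0.2426, 0.045]
tcp_rot: [0.994, 0.11, -0.0, 0.0]
ft_force: [0.5, 0.5, -3.7]
gripper_width: 0.0115
grip_force: 108.2
```

>>> drive_tool(
  steps=[
    [0, 0, 2, 0, 0, 0, 255],
    [0, 0, 0, 0, 0, 0, 255],
  ],
)

```text
time_s: 8.15
position: [0.4656, 0.2426, 0.043]
tcp_rot: [0.994, 0.11, -0.0, 0.0]
ft_force: [0.4, 0.4, -3.5]
gripper_width: 0.0117
grip_force: 108.1
```

>>> drive_tool(
  steps=[
    [0, 0, 1.5, 0, 0, 0, 255],
    [0, 0, 0, 0, 0, 0, 255],
  ],
)

```text
time_s: 8.35
position: [0.4661, 0.2429, 0.042]
tcp_rot: [0.994, 0.11, 0.0, -0.0]
ft_force: [0.4, -0.4, 1.8]
gripper_width: 0.0117
grip_force: 108.5
```

>>> drive_tool(
  steps=[
    [0, 0, 1, 0, 0, 0, 255],
    [0, 0, 0, 0, 0, 0, 255],
  ],
)

```text
time_s: 8.55
position: [0.467, 0.2433, 0.0418]
tcp_rot: [0.994, 0.11, 0.001, -0.001]
ft_force: [-0.1, 0.4, 14.4]
gripper_width: 0.0121
grip_force: 110.3
```

```bash
python3 go.py left .042
python3 - <<'E'
from h import *
s=bot.camera("side")
cv2.imwrite("pics/side5.png",s)
cv2.imwrite("pics/m5.png",cv2.resize(s[180:225,220:280],(800,600),interpolation=2))
E
```

```text
left t 8.55 pos [0.467  0.2433 0.0418] tilt [ 0.0024  0.0013 -1.    ] rz -0.0 then dx -1.5 dy 1.0 dz -0.2 F [-0.1  0.4 14.4] w 0.0121 j [-0.3   0.56 -0.29  1.99  0.26  0.63 -2.11]
```

View pics/m5.png

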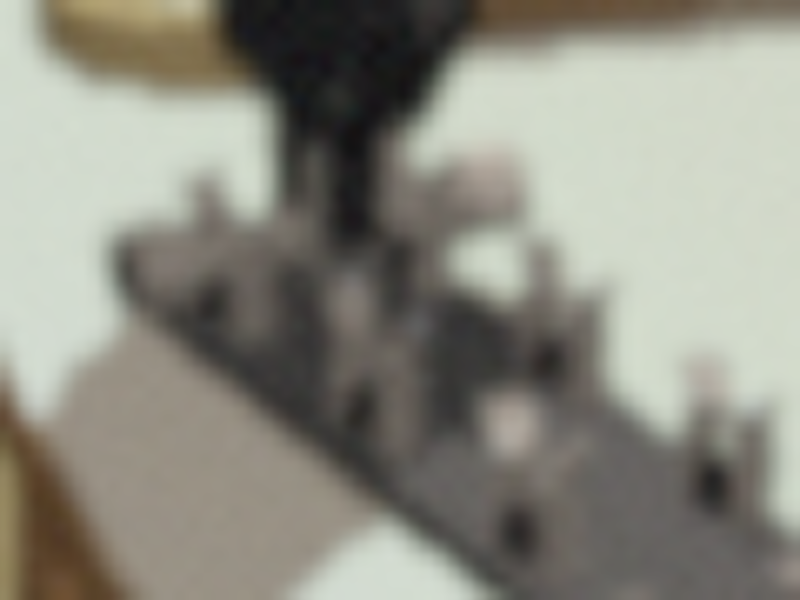

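>>> drive_tool(
  steps=[
    [0, 0, 1, 0, 0, 0, 255],
    [0, 0, 0, 0, 0, 0, 255],
    [0, 0, -1.5, 0, 0, 0, 255],
    [0, 0, 0, 0, 0, 0, 120],
    [0, 0, 0, 0, 0, 0, 120],
    [0, 0, 0, 0, 0, 0, 120],
  ],
)

```text
time_s: 9.2
position: [0.4657, 0.2427, 0.0411]
tcp_rot: [0.994, 0.11, -0.0, -0.0]
ft_force: [-0.2, 0.5, 0.3]
gripper_width: 0.0453
grip_force: 0.0
```

>>> drive_tool(
  steps=[
    [0, 0, -5, 0, 0, 0, 120],
    [0, 0, -30, 0, 0, 0, 120],
    [0, 0, -40, 0, 0, 0, 120],
    [0, 0, -30, 0, 0, 0, 0],
    [0, 0, -15, 0, 0, 0, 0],
  ],
)

```text
time_s: 9.7
position: [0.4665, 0.2431, 0.1642]
tcp_rot: [0.994, 0.11, 0.001, -0.001]
ft_force: [-0.6, 1.0, -0.7]
gripper_width: 0.0726
grip_force: 0.0
```

```bash
python3 go.py med .10
```

```text
med t 9.7 pos [0.4665 0.2431 0.1642] tilt [ 0.0028  0.0014 -1.    ] rz 2.5 then dx -70.1 dy 453.3 dz 64.2 F [-0.6  1.  -0.7] w 0.0726 j [-0.24  0.36 -0.36  1.93  0.16  0.87 -2.03]
```

>>> drive_tool(
  steps=[
    [0, 0, 0, 0, 0, 2.5, 0],
    [-3, 19, 0, 0, 0, 0, 0],
    [-5.8, 39.4, 0, 0, 0, 0, 0],
    [-6, 39.5, 0, 0, 0, 0, 0],
    [-6, 39.5, 0, 0, 0, 0, 0],
    [-6.2, 39.5, 0, 0, 0, 0, 0],
    [-6.2, 39.5, 0, 0, 0, 0, 0],
    [-6.2, 39.5, 0, 0, 0, 0, 0],
  ],
)

```text
time_s: 10.5
position: [0.4718, -0.0177, 0.1617]
tcp_rot: [0.996, 0.088, 0.0, -0.0]
ft_force: [2.2, 2.2, -0.7]
gripper_width: 0.0852
grip_force: 0.0
```

>>> drive_tool(
  steps=[
    [-6.2, 39.5, 0, 0, 0, 0, 0],
    [-6.2, 39.5, 0, 0, 0, 0, 0],
    [-6.2, 39.5, 0, 0, 0, 0, 0],
    [-6.2, 39.5, 20, 0, 0, 0, 0],
    [-6.2, 39.5, 25, 0, 0, 0, 0],
    [0, 0, 20, 0, 0, 0, 0],
    [0, 0, 0, 0, 0, 0, 0],
    [0, 0, 0, 0, 0, 0, 0],
  ],
)

```text
time_s: 11.3
position: [0.4764, -0.2153, 0.0968]
tcp_rot: [0.996, 0.089, -0.0, -0.0]
ft_force: [-0.2, -0.6, 1.1]
gripper_width: 0.086
grip_force: 0.0
```

```bash
python3 go.py med .021
python3 - <<'E'
from h import *
s=bot.camera("side");cv2.imwrite("pics/side6.png",s);t=bot.camera("top");cv2.imwrite("pics/top6.png",t)
m=np.zeros((560,800,3),np.uint8)
m[:,:400]=cv2.resize(s[165:249,215:275],(400,560),interpolation=2)
m[:400,400:]=cv2.resize(t[185:255,210:280],(400,400),interpolation=2)
cv2.imwrite("pics/m6.png",m)
E
```

```text
med t 11.3 pos [ 0.4764 -0.2153  0.0968] tilt [-3.e-04  7.e-04 -1.e+00] rz 0.1 then dx 0.5 dy 0.2 dz 75.8 F [-0.2 -0.6  1.1] w 0.086 j [ 0.47  0.45 -0.13  1.98  0.08  0.72 -1.1 ]
```

View pics/m6.png

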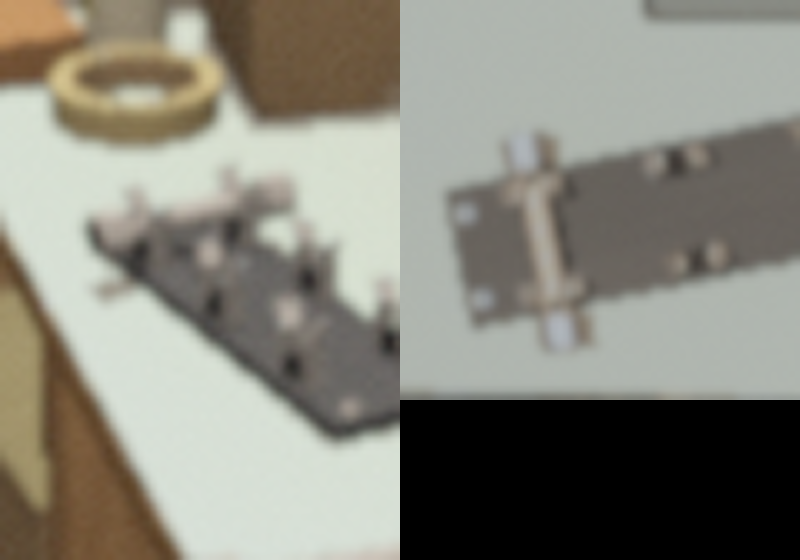

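>>> drive_tool(
  steps=[
    [0.5, 0, 30, 0, 0, 0, 0],
    [0, 0, 28, 0, 0, 0, 0],
    [0, 0, 12, 0, 0, 0, 0],
    [0, 0, 6, 0, 0, 0, 0],
    [0, 0, 0, 0, 0, 0, 0],
    [0, 0, 0, 0, 0, 0, 255],
    [0, 0, 0, 0, 0, 0, 255],
    [0, 0, 0, 0, 0, 0, 255],
  ],
  squeeze=110,
)

```text
time_s: 12.2
position: [0.4771, -0.2161, 0.021]
tcp_rot: [0.996, 0.088, 0.0, 0.0]
ft_force: [0.1, -0.5, 0.1]
gripper_width: 0.0437
grip_force: 0.0
```

>>> drive_tool(
  steps=[
    [0, 0, 0, 0, 0, 0, 255],
    [0, 0, 0, 0, 0, 0, 255],
    [0, 0, 0, 0, 0, 0, 255],
    [0, 0, 0, 0, 0, 0, 255],
    [0, 0, 0, 0, 0, 0, 255],
  ],
)

```text
time_s: 12.7
position: [0.4769, -0.2161, 0.0209]
tcp_rot: [0.996, 0.088, 0.0, 0.0]
ft_force: [-3.6, 1.4, 13.2]
gripper_width: 0.012
grip_force: 107.7
```

>>> drive_tool(
  steps=[
    [0, 0, -10, 0, 0, 0, 255],
    [0, 0, -30, 0, 0, 0, 255],
    [0, 0, -30, 0, 0, 0, 255],
    [0, 0, -30, 0, 0, 0, 255],
    [0, 0, 0, 0, 0, 0, 255],
    [0, 0, 0, 0, 0, 0, 255],
  ],
)

```text
time_s: 13.3
position: [0.4768, -0.216, 0.1208]
tcp_rot: [0.996, 0.088, 0.0, 0.0]
ft_force: [-0.6, -0.5, -2.4]
gripper_width: 0.0117
grip_force: 108.1
```

```bash
python3 go.py mid .12;python3 - <<'E'
from h import *
s=bot.camera("side");cv2.imwrite("pics/side7.png",s)
o=bot.get_obs();r=np.array([.985,.174,0]);print("tcp",proj("side",o["position"]),"expected hex ends",[proj("side",o["position"]+np.array([0,0,-.009])+a*.073*r) for a in(-1,1)])
cv2.imwrite("pics/m7.png",cv2.resize(s[190:280,250:350],(666,600),interpolation=2))
E
```

```text
mid t 13.3 pos [ 0.4768 -0.216   0.1208] tilt [ 9.e-04 -4.e-04 -1.e+00] rz -2.5 then dx 89.5 dy -369.3 dz 0.8 F [-0.6 -0.5 -2.4] w 0.0117 j [ 0.48  0.41 -0.13  1.97  0.08  0.77 -1.09]
tcp [293.96373438 234.08533242] expected hex ends [array([269.60465082, 243.42716931]), array([316.81596514, 231.03244746])]
```

View pics/m7.png

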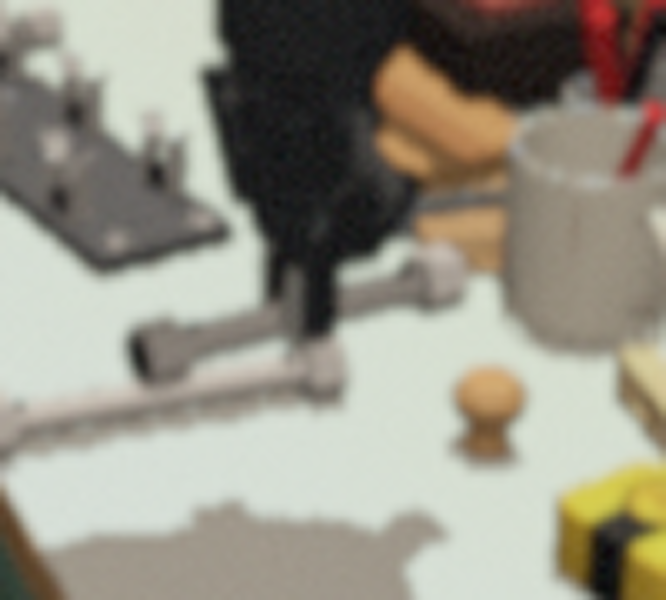

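>>> drive_tool(
  steps=[
    [0, 0, 0, 0, 0, -2.5, 255],
    [4.5, -18.5, 0, 0, 0, 0, 255],
    [8.9, -36.9, 0, 0, 0, 0, 255],
    [8.9, -36.9, 0, 0, 0, 0, 255],
    [8.9, -36.9, 0, 0, 0, 0, 255],
    [9, -36.9, 0, 0, 0, 0, 255],
    [9, -36.9, 0, 0, 0, 0, 255],
    [9, -37, 0, 0, 0, 0, 255],
  ],
)

```text
time_s: 14.15
position: [0.4802, 0.0325, 0.1193]
tcp_rot: [0.994, 0.11, -0.001, -0.0]
ft_force: [0.8, -0.1, -2.2]
gripper_width: 0.0118
grip_force: 108.1
```

>>> drive_tool(
  steps=[
    [9, -37, 0, 0, 0, 0, 255],
    [9, -37, 0, 0, 0, 0, 255],
    [9, -37, 0, 0, 0, 0, 255],
    [4.4, -18.4, 10, 0, 0, 0, 255],
    [0, 0, 20, 0, 0, 0, 255],
    [0, 0, 20, 0, 0, 0, 255],
    [0, 0, 0, 0, 0, 0, 255],
    [0, 0, 0, 0, 0, 0, 255],
  ],
)

```text
time_s: 14.95
position: [0.4829, 0.164, 0.0699]
tcp_rot: [0.994, 0.11, -0.001, 0.0]
ft_force: [0.5, 0.2, -1.8]
gripper_width: 0.0121
grip_force: 108.2
```

```bash
python3 go.py mid .041
```

```text
mid t 14.95 pos [0.4829 0.164  0.0699] tilt [-1.9e-03 -4.0e-04 -1.0e+00] rz -0.0 then dx 0.3 dy 0.1 dz 28.9 F [ 0.5  0.2 -1.8] w 0.0121 j [-0.18  0.48 -0.25  2.02  0.18  0.66 -1.9 ]
```

>>> drive_tool(
  steps=[
    [0, 0, 5, 0, 0, 0, 255],
    [0, 0, 5, 0, 0, 0, 255],
    [0, 0, 4, 0, 0, 0, 255],
    [0, 0, 2, 0, 0, 0, 255],
    [0, 0, 2, 0, 0, 0, 255],
  ],
)

```text
time_s: 15.45
position: [0.4838, 0.1646, 0.0526]
tcp_rot: [0.994, 0.11, 0.0, -0.0]
ft_force: [-1.8, 0.6, 13.4]
gripper_width: 0.012
grip_force: 109.4
```

>>> drive_tool(
  steps=[
    [0, 0, 2, 0, 0, 0, 255],
    [0, 0, 2, 0, 0, 0, 255],
    [0, 0, 2, 0, 0, 0, 255],
    [0, 0, 2, 0, 0, 0, 255],
    [0, 0, 1.5, 0, 0, 0, 255],
    [0, 0, 1, 0, 0, 0, 255],
    [0, 0, 0, 0, 0, 0, 255],
  ],
)

```text
time_s: 16.15
position: [0.4831, 0.1642, 0.0415]
tcp_rot: [0.994, 0.11, -0.0, -0.0]
ft_force: [-0.7, 1.5, -4.6]
gripper_width: 0.0118
grip_force: 107.9
```

>>> drive_tool(
  steps=[
    [0, 0, 1, 0, 0, 0, 255],
    [0, 0, 1, 0, 0, 0, 255],
    [0, 0, 0, 0, 0, 0, 255],
  ],
)

```text
time_s: 16.45
position: [0.4834, 0.1642, 0.0405]
tcp_rot: [0.994, 0.11, 0.0, 0.0]
ft_force: [-8.0, -0.2, 19.2]
gripper_width: 0.0118
grip_force: 111.4
```

>>> drive_tool(
  steps=[
    [0, 0, 1, 0, 0, 0, 255],
    [0, 0, 0, 0, 0, 0, 255],
  ],
)

```text
time_s: 16.65
position: [0.4835, 0.1642, 0.0403]
tcp_rot: [0.994, 0.11, 0.0, 0.0]
ft_force: [-14.3, -2.4, 39.2]
gripper_width: 0.012
grip_force: 114.0
```

Home. Release and go for the long one.

>>> drive_tool(
  steps=[
    [0, 0, -2, 0, 0, 0, 255],
    [0, 0, 0, 0, 0, 0, 120],
    [0, 0, 0, 0, 0, 0, 120],
    [0, 0, 0, 0, 0, 0, 120],
    [0, 0, 0, 0, 0, 0, 120],
  ],
)

```text
time_s: 17.15
position: [0.4835, 0.1639, 0.0407]
tcp_rot: [0.994, 0.11, -0.0, 0.0]
ft_force: [-0.4, -0.3, 0.0]
gripper_width: 0.0453
grip_force: 0.0
```

>>> drive_tool(
  steps=[
    [0, 0, -5, 0, 0, 0, 120],
    [0, 0, -30, 0, 0, 0, 120],
    [0, 0, -40, 0, 0, 0, 120],
    [0, 0, -20, 0, 0, 0, 0],
    [0, 0, 0, 0, 0, 0, 0],
    [0, 0, 0, 0, 0, 0, 0],
  ],
)

```text
time_s: 17.75
position: [0.4835, 0.164, 0.136]
tcp_rot: [0.994, 0.11, 0.0, -0.0]
ft_force: [-0.2, 0.2, -0.0]
gripper_width: 0.0845
grip_force: 0.0
```

```bash
python3 go.py long .10
```

```text
long t 17.75 pos [0.4835 0.164  0.136 ] tilt [ 7.e-04  1.e-04 -1.e+00] rz 11.1 then dx -33.8 dy 265.3 dz 36.0 F [-0.2  0.2 -0. ] w 0.0845 j [-0.16  0.37 -0.28  1.99  0.14  0.8  -1.86]
```

>>> drive_tool(
  steps=[
    [0, 0, 0, 0, 0, 5.5, 0],
    [0, 0, 0, 0, 0, 5.6, 0],
    [-4.2, 33.2, 0, 0, 0, 0, 0],
    [-4.2, 33.2, 0, 0, 0, 0, 0],
    [-4.2, 33.2, 0, 0, 0, 0, 0],
    [-4.2, 33.2, 0, 0, 0, 0, 0],
    [-4.2, 33.2, 0, 0, 0, 0, 0],
    [-4.2, 33.2, 0, 0, 0, 0, 0],
  ],
)

```text
time_s: 18.55
position: [0.4626, -0.037, 0.1348]
tcp_rot: [1.0, 0.013, -0.001, -0.0]
ft_force: [-0.2, -0.2, 0.3]
gripper_width: 0.0854
grip_force: 0.0
```

>>> drive_tool(
  steps=[
    [-4.2, 33.2, 0, 0, 0, 0, 0],
    [-4.4, 33, 16, 0, 0, 0, 0],
    [0, 0, 20, 0, 0, 0, 0],
    [0, 0, 0, 0, 0, 0, 0],
    [0, 0, 0, 0, 0, 0, 0],
  ],
)

```text
time_s: 19.05
position: [0.4563, -0.1015, 0.0994]
tcp_rot: [1.0, 0.014, -0.001, -0.0]
ft_force: [-0.0, 0.3, 0.4]
gripper_width: 0.0853
grip_force: 0.0
```

```bash
python3 go.py long .022
python3 - <<'E'
from h import *
t=bot.camera("top");s=bot.camera("side");cv2.imwrite("pics/top8.png",t)
m=np.zeros((600,800,3),np.uint8)
m[:420,:]=cv2.resize(t[180:264,210:370],(800,420),interpolation=2)
m[420:,:400]=cv2.resize(s[190:250,220:340],(400,200),interpolation=2)[:180]
cv2.imwrite("pics/m8.png",m)
E
```

```text
long t 19.05 pos [ 0.4563 -0.1015  0.0994] tilt [-1.9e-03  7.0e-04 -1.0e+00] rz 0.1 then dx 0.3 dy 0.6 dz 77.4 F [-0.   0.3  0.4] w 0.0853 j [ 0.26  0.36 -0.12  2.11  0.07  0.67 -1.45]
```

View pics/m8.png

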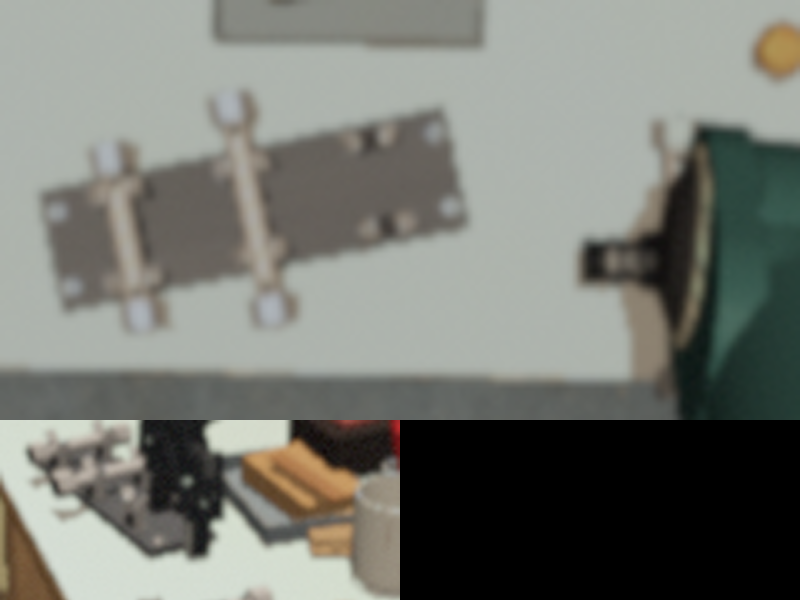

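>>> drive_tool(
  steps=[
    [0, 0.6, 30, 0, 0, 0, 0],
    [0, 0, 28, 0, 0, 0, 0],
    [0, 0, 12, 0, 0, 0, 0],
    [0, 0, 7, 0, 0, 0, 0],
    [0, 0, 0, 0, 0, 0, 0],
    [0, 0, 0, 0, 0, 0, 255],
    [0, 0, 0, 0, 0, 0, 255],
    [0, 0, 0, 0, 0, 0, 255],
  ],
  squeeze=110,
)

```text
time_s: 19.95
position: [0.4571, -0.1028, 0.0235]
tcp_rot: [1.0, 0.013, 0.001, 0.0]
ft_force: [-0.3, 0.9, -0.2]
gripper_width: 0.0439
grip_force: 0.0
```

>>> drive_tool(
  steps=[
    [0, 0, 0, 0, 0, 0, 255],
    [0, 0, 0, 0, 0, 0, 255],
    [0, 0, 0, 0, 0, 0, 255],
    [0, 0, 0, 0, 0, 0, 255],
    [0, 0, 0, 0, 0, 0, 255],
  ],
)

```text
time_s: 20.45
position: [0.4569, -0.1028, 0.0234]
tcp_rot: [1.0, 0.013, 0.0, 0.0]
ft_force: [-4.9, 0.3, 17.0]
gripper_width: 0.0118
grip_force: 107.8
```

>>> drive_tool(
  steps=[
    [0, 0, -10, 0, 0, 0, 255],
    [0, 0, -30, 0, 0, 0, 255],
    [0, 0, -30, 0, 0, 0, 255],
    [0, 0, -30, 0, 0, 0, 255],
    [0, 0, 0, 0, 0, 0, 255],
    [0, 0, 0, 0, 0, 0, 255],
  ],
)

```text
time_s: 21.05
position: [0.4568, -0.1028, 0.1233]
tcp_rot: [1.0, 0.013, 0.001, 0.0]
ft_force: [-0.2, 1.3, -2.9]
gripper_width: 0.0117
grip_force: 108.2
```

```bash
python3 go.py right .12
```

```text
right t 21.05 pos [ 0.4568 -0.1028  0.1233] tilt [ 1.1e-03 -3.0e-04 -1.0e+00] rz -11.1 then dx 84.1 dy -174.4 dz 3.3 F [-0.2  1.3 -2.9] w 0.0117 j [ 0.27  0.32 -0.13  2.1   0.06  0.73 -1.45]
```

>>> drive_tool(
  steps=[
    [0, 0, 0, 0, 0, -5.5, 255],
    [0, 0, 0, 0, 0, -5.6, 255],
    [14, -29, 0, 0, 0, 0, 255],
    [14, -29, 0, 0, 0, 0, 255],
    [14, -29, 0, 0, 0, 0, 255],
    [14, -29, 0, 0, 0, 0, 255],
    [14, -29, 0, 0, 0, 0, 255],
    [14, -29.4, 0, 0, 0, 0, 255],
  ],
)

```text
time_s: 21.85
position: [0.5, 0.087, 0.1215]
tcp_rot: [0.994, 0.11, -0.001, -0.0]
ft_force: [0.9, -1.6, -1.2]
gripper_width: 0.0118
grip_force: 108.3
```

>>> drive_tool(
  steps=[
    [0, 0, 10, 0, 0, 0, 255],
    [0, 0, 22, 0, 0, 0, 255],
    [0, 0, 20, 0, 0, 0, 255],
    [0, 0, 0, 0, 0, 0, 255],
    [0, 0, 0, 0, 0, 0, 255],
  ],
)

```text
time_s: 22.35
position: [0.5, 0.0856, 0.0703]
tcp_rot: [0.994, 0.11, -0.001, -0.0]
ft_force: [0.7, 0.1, -1.5]
gripper_width: 0.0119
grip_force: 108.3
```

```bash
python3 go.py right .0419
```

```text
right t 22.35 pos [0.5    0.0856 0.0703] tilt [-1.9e-03 -1.0e-04 -1.0e+00] rz -0.0 then dx 0.7 dy -0.0 dz 28.4 F [ 0.7  0.1 -1.5] w 0.0119 j [-0.05  0.48 -0.21  2.03  0.16  0.66 -1.72]
```

>>> drive_tool(
  steps=[
    [0, 0, 5, 0, 0, 0, 255],
    [0, 0, 5, 0, 0, 0, 255],
    [0, 0, 4, 0, 0, 0, 255],
    [0, 0, 2, 0, 0, 0, 255],
    [0, 0, 2, 0, 0, 0, 255],
  ],
)

```text
time_s: 22.85
position: [0.5011, 0.0863, 0.0533]
tcp_rot: [0.994, 0.11, 0.001, -0.0]
ft_force: [-1.3, 0.6, 14.8]
gripper_width: 0.0119
grip_force: 109.7
```

>>> drive_tool(
  steps=[
    [0, 0, 2, 0, 0, 0, 255],
    [0, 0, 2, 0, 0, 0, 255],
    [0, 0, 2, 0, 0, 0, 255],
    [0, 0, 2, 0, 0, 0, 255],
    [0, 0, 1, 0, 0, 0, 255],
    [0, 0, 0, 0, 0, 0, 255],
  ],
)

```text
time_s: 23.45
position: [0.5004, 0.086, 0.0435]
tcp_rot: [0.994, 0.11, -0.0, -0.0]
ft_force: [1.5, 2.1, -6.5]
gripper_width: 0.0118
grip_force: 107.9
```

>>> drive_tool(
  steps=[
    [0, 0, 1, 0, 0, 0, 255],
    [0, 0, 1, 0, 0, 0, 255],
    [0, 0, 0, 0, 0, 0, 255],
  ],
)

```text
time_s: 23.75
position: [0.5004, 0.0859, 0.0419]
tcp_rot: [0.994, 0.11, -0.0, -0.0]
ft_force: [-1.0, 1.7, 1.6]
gripper_width: 0.0119
grip_force: 109.0
```

>>> drive_tool(
  steps=[
    [0, 0, 1, 0, 0, 0, 255],
    [0, 0, 0.8, 0, 0, 0, 255],
    [0, 0, 0, 0, 0, 0, 255],
  ],
)

```text
time_s: 24.05
position: [0.5006, 0.0859, 0.0414]
tcp_rot: [0.994, 0.11, 0.0, 0.0]
ft_force: [-15.2, 0.0, 39.7]
gripper_width: 0.0118
grip_force: 114.1
```

>>> drive_tool(
  steps=[
    [0, 0, -1.5, 0, 0, 0, 255],
    [0, 0, 0, 0, 0, 0, 120],
    [0, 0, 0, 0, 0, 0, 120],
    [0, 0, 0, 0, 0, 0, 120],
    [0, 0, 0, 0, 0, 0, 120],
  ],
)

```text
time_s: 24.55
position: [0.5006, 0.0857, 0.0413]
tcp_rot: [0.994, 0.11, -0.0, 0.0]
ft_force: [0.3, 0.4, -0.1]
gripper_width: 0.0452
grip_force: 0.0
```

>>> drive_tool(
  steps=[
    [0, 0, -5, 0, 0, 0, 120],
    [0, 0, -30, 0, 0, 0, 120],
    [0, 0, -40, 0, 0, 0, 120],
    [0, 0, -30, 0, 0, 0, 0],
    [0, 30, -20, 0, 0, 0, 0],
    [0, 40, 0, 0, 0, 0, 0],
    [0, 40, 0, 0, 0, 0, 0],
    [0, 40, 0, 0, 0, 0, 0],
  ],
)

```text
time_s: 25.35
position: [0.5336, -0.0621, 0.1672]
tcp_rot: [0.994, 0.11, 0.0, 0.0]
ft_force: [0.9, 0.4, 0.0]
gripper_width: 0.0852
grip_force: 0.0
```

>>> drive_tool(
  steps=[
    [0, 40, 0, 0, 0, 0, 0],
    [0, 40, 0, 0, 0, 0, 0],
    [0, 30, 0, 0, 0, 0, 0],
    [0, 0, 0, 0, 0, 0, 0],
    [0, 0, 0, 0, 0, 0, 0],
  ],
)

```text
time_s: 25.85
position: [0.5572, -0.1681, 0.1665]
tcp_rot: [0.994, 0.109, -0.0, -0.0]
ft_force: [0.6, 0.4, 0.4]
gripper_width: 0.0851
grip_force: 0.0
```

```bash
python3 go.py right .2
python3 - <<'E'
from h import *
np.set_printoptions(precision=4,suppress=True)
t=bot.camera("top");s=bot.camera("side");cv2.imwrite("pics/top9.png",t);cv2.imwrite("pics/side9.png",s)
a=np.radians(12.65);c=np.array([.4832,.1639]);X=np.array([np.cos(a),np.sin(a)]);Y=np.array([-X[1],X[0]])
# bright hexagons outside the bar: centroid of bright/warm blobs in rail frame at z=.04
for nm,y,L in(("short",.08,.118),("med",0,.146),("long",-.08,.174)):
    for sg in(-1,1):
        e=c+sg*(L/2-.009)*X+y*Y;u,v=proj("top",[*e,.04]);b=(int(u)-9,int(v)-9,int(u)+10,int(v)+10)
        r=blob(t,b,lambda q:(np.abs(q-np.array([165,172,166])).max(-1)>14)&(q.mean(-1)>178))
        p=atz("top",r["c"],.042)[:2]-c;print(nm,sg,"area",r["area"],"x",p@X,"y",p@Y,"expected x",sg*(L/2-.009))
# bystanders: image change vs start
for n,img,ref in(("top",t,"pics/top0.png"),):
    d=cv2.absdiff(img,cv2.imread(ref)).max(-1)
    for k,(x0,y0,x1,y1) in dict(tape=(148,198,188,238),block=(108,220,150,246),knob=(358,182,374,198),measure=(388,170,420,196)).items(): print(k,d[y0:y1,x0:x1].max())
E
```

```text
right t 25.85 pos [ 0.5572 -0.1681  0.1665] tilt [-3.e-04  3.e-04 -1.e+00] rz -0.1 then dx 0.5 dy -260.2 dz -33.5 F [0.6 0.4 0.4] w 0.0851 j [ 0.35  0.44 -0.14  1.79  0.07  0.92 -1.17]
short -1 area 6.140625 x -0.050585321632707514 y 0.08046007921629517 expected x -0.049999999999999996
short 1 area 6.390625 x 0.050566000951438296 y 0.08089051800409586 expected x 0.049999999999999996
med -1 area 6.84375 x -0.0636148349223046 y 0.0008312979031574229 expected x -0.064
med 1 area 8.859375 x 0.0664506885758402 y 0.0011378118963143564 expected x 0.064
long -1 area 9.3125 x -0.07800642932508596 y -0.07923226784479157 expected x -0.078
long 1 area 8.078125 x 0.07900953677057765 y -0.07816647522498316 expected x 0.078
tape 13
block 13
knob 153
measure 149
```

```bash
python3 -c "
from plant import bot
print(bot.finish_job())"
```

```text
the job is handed in; nothing more can be done
None
```

All three spanners are pressed home on the clip rail, short on the left, medium in the middle and long on the right. The top camera puts each within about 2 mm of centre. The job was handed in at about 26 s. The masking tape and sanding block images are unchanged; the arm hid the knob and tape measure in the last picture, though no move came near them.

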